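# Wedge the leaning rice cooker level

### The arm

A 6-joint arm with a two-finger parallel gripper is mounted at the origin on the work surface. World frame = base frame: x ahead of the robot, y to its left, z up, the work surface at z = 0. Lengths are in m, angles in rad, forces in N, time in s.
With the tool pointing down it reaches from about 0.25 to 0.85 m from the base axis. Payload 12.5 kg.
Tool frame: the origin (TCP) lies midway between the tips of the shut fingers; the grasp point (between the pads) lies 19 mm behind it; z points along the fingers, y is the line along which they close (so a half turn about z gives the same grasp; the last joint's range is limited). The gripper opens to 93 mm and grips with 3 to 60 N. Pads are 15 mm wide; open, the fingers measure 128 mm over their backs; the gripper's body (75 mm by 188 mm) begins 65 mm behind the grasp point.
Start: joints at [1.161, 0.351, 1.652, -0, 1.139, -0.085], TCP at [0.175, 0.521, 0.219] pointing down, gripper open.
Joint ranges: [-2.75, 2.75], [-0.79, 2.1], [0.01, 2.65], [-1.57, 4.71], [0.07, 3.14], [-2.87, 2.87]. Speed limits (rad/s): [2.22, 2.22, 2.79, 3.14, 3.14, 3.14].

### API

Orientations are given as a unit quaternion [w, x, y, z].
In Python, from workcell import r gives the robot as it stands.
- The arm moves only by the tool move_arm, never from a script. Its argument "moves" is a list of rows, each an object of numbers: "x", "y", "z": the shift along the tool's x, y, z in mm; "rx", "ry", "rz": the turn, a rotation vector about the tool's x, y, z in degrees; "claw": the gripper command: -1 is shut, 1 is fully open, values between are in proportion. A call has 1 to 10 rows; each row is the pose to reach, as a shift and turn from the pose commanded when the call began, along the tool's axes at that moment; what a row does not reach only later rows make up. A row lasts 1/10 s, in which the tool goes at most 50 mm and 8.59 degrees, less where a joint would pass 70% of its speed; a pose out of reach is approached as far as the arm can. A call with a gripper value outside its range is refused whole. The fingers move at their own pace and stop on an object; "force" is the grip in N (left out, the last holds). Time passes only in rows, so rows that repeat a pose let the fingers close. It gives the time, the measured TCP pose, the force, the opening and the grip force at its end, in the units of the state.
- r.get_obs(): the state, without advancing time (a new reading comes with each control period).
- r.snapshot(name): name is "scene" or "top" or "wrist"; returns (picture, depth): 480x640x3 uint8, red, green, blue; 480x640 float32, m along the optical axis (not along the pixel's ray), 0 where there is no reading.
- r.calibration(name): a dict with "K" (3x3 intrinsics, pixels), "origin" and "attitude" of the camera in the world. Camera axes: x right, y up, looking along -z (the intrinsics and any distortion apply to the point x, -y, -z); pixel columns grow to the right and rows downward; lengths in m; the calibration is good to about 2 mm. A picture is of the moment at which its call begins: read the wrist's pose just before it. calibration takes no time and is no camera call; for the wrist camera it gives the pose at the moment of the call.
- r.hand_in(): hands the job in; it is judged then, once.
The state is a dict: "time_s": time; "joint_pos": joint angles; "qd": joint speeds; "tau": joint torques, N m; "tcp_pos": TCP position; "ee_rot": TCP orientation; "wrist_force": force on the tool from outside, world axes, zero at the start; "moment": the same for the moment, N m; "grip_width": finger opening in m; "gripper_force": force on a finger pad.
Only numpy, scipy, OpenCV 4.12 (cv2) and the standard library are available. Lean on these libraries where they do the work, as an engineer would, in place of code of your own. Each camera call takes 0.05 s, during which the arm holds its last target. There are 200 camera calls.

### The job

The wooden board under the rice cooker leans because its feet along one side are worn short. Take the long wooden wedge and push it, thin end first, straight in under the middle of the board's low edge until it jams tight and the board and cooker stand level, then leave it there lying flat on the table.

Things in the scene. Friction and masses are not known exactly. Their poses are not given: they have to be found in the camera images.
- wedge: Long wooden wedge, flat side down: 170 mm long, 32 wide, top sloping evenly from 3 mm (thin end) to 28.5 mm (thick end), 60 g. Origin: centre of the underside; x points to the thin end (at +85 mm), z up. Nearby in the same wood, not wanted: a small thin wedge 90 x 24 mm, 10 mm high, and a flat bar 150 x 20 x 20 mm; which lies where changes.
- wedge_tip (a point): Middle of the long wedge's thin end, on its underside; axes as the wedge's. The wedge meets the board's edge when this point is about 27 mm past (under) it; the board is level at about 73 mm past it, with 97 mm of wedge still sticking out. In between, pushing takes about 10 N with no hard stop; friction then holds the wedge in place.
- cooker_edge (a point): Middle of the low lower edge of the dark board (250 x 240 x 14 mm) under the white cooker: straight, 240 mm long, facing the robot's right, turned up to 17 degrees. x points level inwards (the way to push), y along the edge, z up. It is 7 mm above the table at first, 14 when level; free below 150 mm inwards, 70 to either side. Cooker's wall: 200 mm high, from 54 mm inwards.
- cooker (a joint): How far board and cooker (one piece) are tipped up from their leaning rest, rad: 0 at the start (1.6 degrees low at that edge), 0.028 when level, more if tipped too far. They pivot on the far feet, 250 mm in from the edge, and sink back under their weight (1.3 kg, about 5 N at the edge) unless held up. They do not slide.
Not all that is in view belongs to the job. Leave any green or purple look-alike of the wedge alone.

How it is judged:
At the end, for the whole second after the job is handed in: The board rests on the wedge, joint 0.016 to 0.040 (level = 0.028). The wedge lies flat on the table, its centre 45 mm outside to 15 mm inside the edge and within 30 mm of the line through its middle, square to it within 0.22 rad, at rest (value of joint cooker between 0.016 and 0.04 rad and x of wedge in the frame of cooker_edge between -0.045 and 0.015 m and y of wedge in the frame of cooker_edge between -0.03 and 0.03 m and angle between the x axis of wedge and the x axis of cooker_edge, either way round below 0.22 rad and angle between wedge's own z axis and vertical below 0.06 rad and height (world z) of wedge below 0.006 m and linear speed of wedge below 0.01 m/s and velocity of joint cooker between -0.02 and 0.02 rad/s); the robot touches nothing.
It also fails if it takes over 42 s, if anything falls off the work surface, if the arm or the gripper's body presses on something with over 40 N, if the wrist force passes 120 N, or if a joint passes its speed limit or range.

## Working session

There is one attempt and no reset: what is moved stays moved. The work goes in short steps, Python scripts to look and compute and a tool call to move; the robot and the scene stay as the last step left them, time stands still between calls to the robot, and variables do not carry over. Pictures are saved under pics/ and viewed, at most 10 in all, crops included, and the job is handed in when it is done.

Besides the shell and the picture viewer there is one more tool, called after "Request:" in YAML: its name, and indented under it one key for each argument. move_arm: Moves the arm, as the interface text tells. Its arguments: {"type":"object","properties":{"moves":{"type":"array"},"force":{"type":"number"}},"required":["moves"]}

```bash
mkdir -p pics; cat > h.py <<'E'
import numpy as np, cv2
from workcell import r
from scipy.spatial.transform import Rotation as R
def rot(a):
    a=np.array(a,float)
    if a.shape==(3,3): return a
    return R.from_quat(a[[1,2,3,0]]).as_matrix()
def cloud(name):
    c=r.calibration(name); im,d=r.snapshot(name); K=np.array(c['K'])
    v,u=np.mgrid[:480,:640]
    P=np.stack([(u-K[0,2])/K[0,0]*d,-(v-K[1,2])/K[1,1]*d,-d],-1)
    W=P@rot(c['attitude']).T+np.array(c['origin']); W[d==0]=np.nan
    return im,W
def save(n,im): cv2.imwrite('pics/'+n,im[:,:,::-1])
E
python3 - <<'E'
from h import *
o=r.get_obs();print(o)
for n in('top','scene'):
    print(r.calibration(n)); im,W=cloud(n); save(n+'0.png',im); np.savez('/tmp/'+n,im=im,W=W)
E
```

```text
{'time_s': 0.0, 'joint_pos': array([ 1.16139300e+00,  3.51226691e-01,  1.65241450e+00, -9.88746785e-06,
        1.13910175e+00, -8.45929409e-02]), 'qd': array([-0.00125981, -0.00037172, -0.00172526,  0.00026129,  0.00050137,
       -0.00031185]), 'tau': array([ 1.33078647e-03, -4.97317386e+01, -2.85260725e+01,  6.99634734e-02,
        2.56077410e-02, -7.02107718e-05]), 'tcp_pos': array([0.17535924, 0.52093587, 0.2181103 ]), 'ee_rot': array([-1.36267228e-04,  1.61690147e-01,  9.86841408e-01, -5.58788525e-04]), 'wrist_force': array([-0.84333141,  0.05444419,  0.03450685]), 'moment': array([ 0.02148258, -0.01453425, -0.01148458]), 'gripper_force': 0.0, 'grip_width': 0.09254941852319143}
{'K': array([[504.8643495 ,   0.        , 309.18652029],
       [  0.        , 504.8643495 , 229.99277661],
       [  0.        ,   0.        ,   1.        ]]), 'origin': array([ 0.28131713, -0.06204109,  1.32423212]), 'attitude': array([-0.70421785, -0.05805347,  0.0560282 ,  0.7053849 ])}
{'K': array([[459.67808904,   0.        , 317.49313552],
       [  0.        , 459.67808904, 239.46834774],
       [  0.        ,   0.        ,   1.        ]]), 'origin': array([1.42090894, 0.15632556, 0.85172738]), 'attitude': array([0.56884809, 0.25809952, 0.33485749, 0.70545514])}
```

View pics/top0.png

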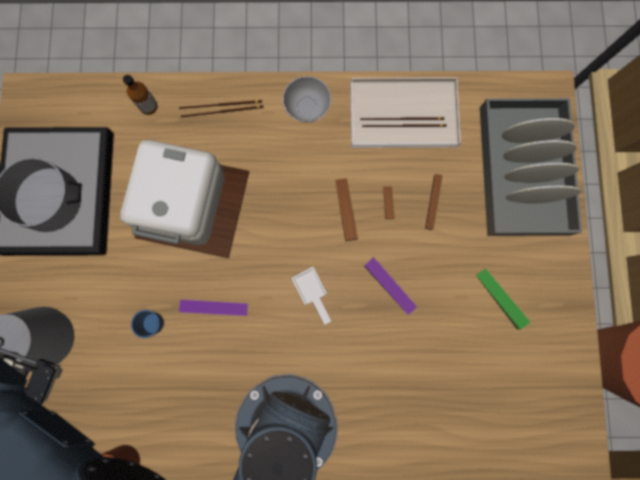

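View pics/scene0.png

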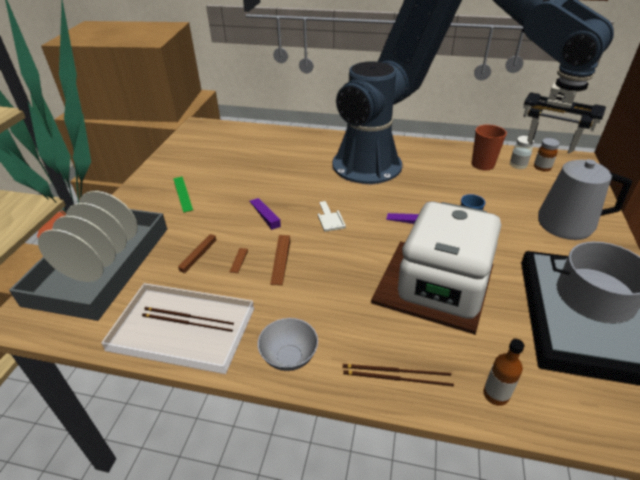

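Candidates in the top view: brown (346,210), the longest and widest, so probably the long wedge. Brown (388,203) is the small wedge and brown (433,202) the flat bar. Purple (213,308), purple (390,286) and green (502,298) are look-alikes to leave alone. The dark board's low edge runs from (248,170) to (229,257). I'll check the choice with depth and one crop.

```bash
cat > seg.py <<'E'
from h import *
def brown(im,W,u0,u1,v0,v1,zmin=-.02,zmax=.06,hmax=95):
    g=cv2.cvtColor(im,cv2.COLOR_RGB2HSV); print
    m=np.zeros(im.shape[:2],bool); m[v0:v1,u0:u1]=True
    lum=im.max(-1)
    return m&(lum<hmax+40)&np.isfinite(W[...,2])&(W[...,2]<zmax)
E
python3 - <<'E'
from seg import *
f=np.load('/tmp/top.npz');im,W=f['im'],f['W']
print('table z',np.nanmedian(W[260:280,250:290,2]), im[210,346],im[210,370],im[200,240])
for n,b in dict(A=(328,365,170,250),B=(376,402,178,226),C=(420,448,168,236),board=(222,256,160,262)).items():
    m=brown(im,W,*b); P=W[m]; (c,s,a)=cv2.minAreaRect(P[:,:2].astype(np.float32)*1000); box=cv2.boxPoints((c,s,a))
    print(n,m.sum(),np.round(c),np.round(s),round(a,1),box.round().tolist())
    q=P-P.mean(0); d=np.linalg.svd(q[:,:2],full_matrices=False)[2][0]; t=q[:,:2]@d
    for lo,hi in((0,20),(20,40),(40,60),(60,80),(80,100)):
        k=(t>=np.percentile(t,lo))&(t<=np.percentile(t,hi)); print('  ',(P[k].mean(0)*1000).round(1))
c=cv2.resize(im[150:270,220:460],None,fx=3.3,fy=3.3,interpolation=cv2.INTER_CUBIC); save('crop.png',c)
E
```

```text
table z 0.0006460637269044556 [126  81  51] [150 119  83] [80 51 34]
A 771 [ 551. -156.] [170.  34.] 8.2 [[465.0, -151.0], [470.0, -185.0], [638.0, -161.0], [633.0, -127.0]]
   [ 616.2 -146.1    6.7]
   [ 580.1 -150.8   11.9]
   [ 545.6 -156.2   16.3]
   [ 513.3 -160.1   20.7]
   [ 481.  -165.    22.3]
B 309 [ 570. -268.] [88. 27.] 1.1 [[525.0, -256.0], [526.0, -283.0], [614.0, -281.0], [614.0, -254.0]]
   [ 605.4 -267.8    3.1]
   [ 586.2 -268.6    6.1]
   [ 568.  -268.6    6.6]
   [ 550.6 -269.5    7.8]
   [ 533.4 -269.2    7.1]
C 522 [ 571. -390.] [ 28. 150.] 79.3 [[495.0, -390.0], [642.0, -418.0], [647.0, -390.0], [500.0, -362.0]]
   [ 626.8 -397.6   17.7]
   [ 596.5 -392.    17. ]
   [ 568.1 -386.6   17.1]
   [ 540.5 -379.8   17.3]
   [ 511.  -373.9   16.6]
board 1648 [546. 160.] [ 73. 244.] 79.2 [[419.0, 147.0], [659.0, 101.0], [673.0, 173.0], [433.0, 219.0]]
   [647.3 137.8  22.3]
   [610.8 140.9  23. ]
   [572.2 144.7  21.4]
   [526.  149.5  21.1]
   [463.7 155.7  20.5]
```

View pics/crop.png

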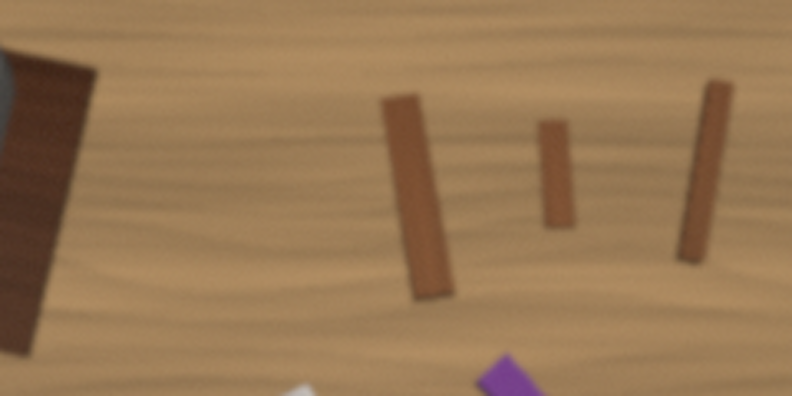

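The crop shows the long wedge at crop (418,196), which is top-view (346,210). It measures 170 x 34 mm and its height falls towards +x, so the thin end is at about (636,-144) mm. The edge middle is near (539,124) mm, with inward heading about 79°.

```bash
cat > goal.py <<'E'
from h import *
def goal(p,yaw):  # world mm, deg heading of tool x -> tool-frame shift mm, rz deg
    o=r.get_obs(); M=rot(o['ee_rot']); 
    yx=np.degrees(np.arctan2(M[1,0],M[0,0])); s=M.T@(np.array(p)-1000*o['tcp_pos'])
    T=np.c_[[np.cos(np.radians(yaw)),np.sin(np.radians(yaw)),0],[np.sin(np.radians(yaw)),-np.cos(np.radians(yaw)),0],[0,0,-1]]
    rv=np.degrees(R.from_matrix(M.T@T).as_rotvec())
    print('t',o['time_s'],'tcp',(1000*o['tcp_pos']).round(1),'yaw',yx.round(2),'tool shift',s.round(1),'turn',rv.round(2),'q',o['joint_pos'].round(2),'F',o['wrist_force'].round(1))
E
python3 -c "
from goal import *
goal((491.6,-164.6,280),8.2)"
```

```text
t 0.1 tcp [175.4 521.  218.2] yaw 161.39 tool shift [-518.5 -548.9  -61.3] turn [-3.0000e-02  8.0000e-02  1.5319e+02] q [ 1.16  0.35  1.65 -0.    1.14 -0.08] F [ 0.  -0.2 -0.8]
```

Request:
move_arm:
  moves:
    - {"z": -50, "rz": 8}
    - {"x": -518, "y": -549, "z": -61, "rz": 153}
    - {"x": -518, "y": -549, "z": -61, "rz": 153}
    - {"x": -518, "y": -549, "z": -61, "rz": 153}
    - {"x": -518, "y": -549, "z": -61, "rz": 153}
    - {"x": -518, "y": -549, "z": -61, "rz": 153}
    - {"x": -518, "y": -549, "z": -61, "rz": 153}
    - {"x": -518, "y": -549, "z": -61, "rz": 153}
    - {"x": -518, "y": -549, "z": -61, "rz": 153}
    - {"x": -518, "y": -549, "z": -61, "rz": 153}

```text
$.moves[0]: bad value
```

```bash
python3 -c "
from goal import *
goal((491.6,-164.6,160),8.2)"
```

```text
t 0.1 tcp [175.4 521.  218.2] yaw 161.39 tool shift [-518.5 -548.8   58.7] turn [-3.0000e-02  8.0000e-02  1.5319e+02] q [ 1.16  0.35  1.65 -0.    1.14 -0.08] F [ 0.  -0.2 -0.8]
```

Request:
move_arm:
  moves:
    - {"x": 0, "y": 0, "z": -50, "rx": 0, "ry": 0, "rz": 8, "claw": 1}
    - {"x": -518, "y": -549, "z": -61, "rx": 0, "ry": 0, "rz": 153, "claw": 1}
    - {"x": -518, "y": -549, "z": -61, "rx": 0, "ry": 0, "rz": 153, "claw": 1}
    - {"x": -518, "y": -549, "z": -61, "rx": 0, "ry": 0, "rz": 153, "claw": 1}
    - {"x": -518, "y": -549, "z": -61, "rx": 0, "ry": 0, "rz": 153, "claw": 1}
    - {"x": -518, "y": -549, "z": -61, "rx": 0, "ry": 0, "rz": 153, "claw": 1}
    - {"x": -518, "y": -549, "z": -61, "rx": 0, "ry": 0, "rz": 153, "claw": 1}
    - {"x": -518, "y": -549, "z": -61, "rx": 0, "ry": 0, "rz": 153, "claw": 1}
    - {"x": -518, "y": -549, "z": -61, "rx": 0, "ry": 0, "rz": 153, "claw": 1}
    - {"x": -518, "y": -549, "z": -61, "rx": 0, "ry": 0, "rz": 153, "claw": 1}

```text
time_s: 1.1
tcp_pos: [0.3639, 0.1106, 0.2753]
ee_rot: [0.0, 0.79, 0.614, 0.0]
wrist_force: [0.1, -0.2, -0.2]
grip_width: 0.0931
gripper_force: 0.0
```

```bash
python3 -c "
from goal import *
goal((491.6,-164.6,160),8.2)"
```

```text
t 1.1 tcp [363.9 110.6 275.3] yaw 75.7 tool shift [-235.1  191.7  115.3] turn [ 1.00e-02 -2.00e-02  6.75e+01] q [ 0.17 -0.04  1.97  0.    1.21  0.42] F [ 0.1 -0.2 -0.2]
```

Request:
move_arm:
  moves:
    - {"x": -235, "y": 192, "z": 115, "rx": 0, "ry": 0, "rz": 67, "claw": 1}
    - {"x": -235, "y": 192, "z": 115, "rx": 0, "ry": 0, "rz": 67, "claw": 1}
    - {"x": -235, "y": 192, "z": 115, "rx": 0, "ry": 0, "rz": 67, "claw": 1}
    - {"x": -235, "y": 192, "z": 115, "rx": 0, "ry": 0, "rz": 67, "claw": 1}
    - {"x": -235, "y": 192, "z": 115, "rx": 0, "ry": 0, "rz": 67, "claw": 1}
    - {"x": -235, "y": 192, "z": 115, "rx": 0, "ry": 0, "rz": 67, "claw": 1}
    - {"x": -235, "y": 192, "z": 115, "rx": 0, "ry": 0, "rz": 67, "claw": 1}
    - {"x": -235, "y": 192, "z": 115, "rx": 0, "ry": 0, "rz": 67, "claw": 1}
    - {"x": -235, "y": 192, "z": 115, "rx": 0, "ry": 0, "rz": 67, "claw": 1}
    - {"x": -235, "y": 192, "z": 115, "rx": 0, "ry": 0, "rz": 67, "claw": 1}

```text
time_s: 2.1
tcp_pos: [0.4932, -0.1615, 0.1602]
ee_rot: [-0.0, 0.997, 0.081, -0.0]
wrist_force: [0.0, -0.3, -0.3]
grip_width: 0.0932
gripper_force: 0.0
```

```bash
python3 - <<'E'
from goal import *
goal((491.6,-164.6,160),8.2)
im,W=cloud('wrist'); save('w1.png',im); np.savez('/tmp/w1',im=im,W=W)
goal((491.6,-164.6,160),8.2)
E
```

```text
t 2.1 tcp [ 493.2 -161.5  160.2] yaw 9.26 tool shift [-2.   2.8  0.2] turn [-0.01  0.01  1.06] q [-0.41  0.37  1.79  0.    0.99  1.  ] F [ 0.  -0.3 -0.3]
t 2.15 tcp [ 493.2 -161.4  160.4] yaw 9.26 tool shift [-2.1  2.9  0.4] turn [ 0.   -0.    1.06] q [-0.41  0.37  1.79 -0.    0.99  1.  ] F [-0.4  0.4  0.7]
```

View pics/w1.png

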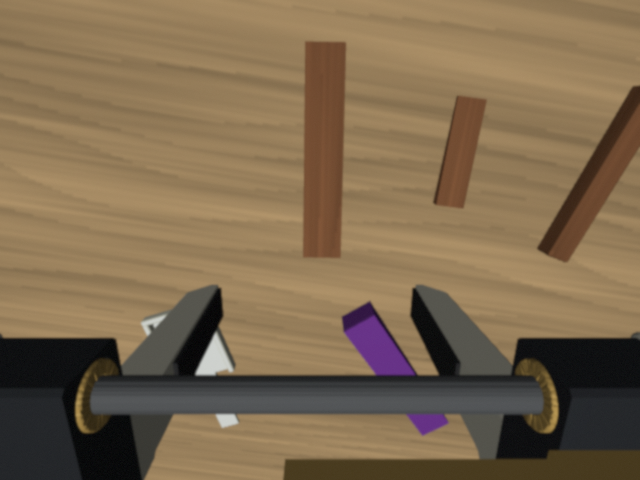

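The wedge is centred in the wrist view, from (325,42) at the thin end to (322,257) at the thick end. Next I measure it in the world frame.

```bash
python3 - <<'E'
from goal import *
f=np.load('/tmp/w1.npz');im,W=f['im'],f['W']
m=np.zeros((480,640),bool); m[30:268,285:365]=1
m&=(im[...,0]<im[200,400,0]-12)&(W[...,2]>-.02)&(W[...,2]<.06)
m=cv2.morphologyEx(m.astype(np.uint8),cv2.MORPH_OPEN,np.ones((7,7)))>0
P=W[m]*1000; c,s,a=cv2.minAreaRect(P[:,:2].astype(np.float32)); print(c,s,a,cv2.boxPoints((c,s,a)).round(1).tolist())
q=P-P.mean(0); d=np.linalg.svd(q[:,:2],full_matrices=False)[2][0]; print(np.degrees(np.arctan2(d[1],d[0])),P.mean(0), np.percentile(P[:,2],[2,98]))
c=np.array(c); h=np.radians(8.2); g=c-60*np.array([np.cos(h),np.sin(h)])
goal((*g,6),8.2)
E
```

```text
(553.6770629882812, -157.1396484375) (170.81680297851562, 34.60213851928711) 8.612017631530762 [[466.6000061035156, -152.8000030517578], [471.79998779296875, -187.0], [640.7000122070312, -161.5], [635.5, -127.19999694824219]]
-171.596630655191 [ 557.05398582 -156.19969145   15.18647957] [ 3.0441358  28.24889027]
t 2.15 tcp [ 493.2 -161.4  160.4] yaw 9.26 tool shift [  0.3   4.4 154.4] turn [ 0.   -0.    1.06] q [-0.41  0.37  1.79 -0.    0.99  1.  ] F [-0.4  0.4  0.7]
```

Request:
move_arm:
  force: 40
  moves:
    - {"x": 0, "y": 4, "z": 50, "rx": 0, "ry": 0, "rz": 0.9, "claw": 1}
    - {"x": 0, "y": 4, "z": 100, "rx": 0, "ry": 0, "rz": 0.9, "claw": 1}
    - {"x": 0, "y": 4, "z": 135, "rx": 0, "ry": 0, "rz": 0.9, "claw": 1}
    - {"x": 0, "y": 4, "z": 150, "rx": 0, "ry": 0, "rz": 0.9, "claw": 1}
    - {"x": 0, "y": 4, "z": 154, "rx": 0, "ry": 0, "rz": 0.9, "claw": 1}
    - {"x": 0, "y": 4, "z": 154, "rx": 0, "ry": 0, "rz": 0.9, "claw": -1}
    - {"x": 0, "y": 4, "z": 154, "rx": 0, "ry": 0, "rz": 0.9, "claw": -1}
    - {"x": 0, "y": 4, "z": 154, "rx": 0, "ry": 0, "rz": 0.9, "claw": -1}
    - {"x": 0, "y": 4, "z": 154, "rx": 0, "ry": 0, "rz": 0.9, "claw": -1}
    - {"x": 0, "y": 4, "z": 154, "rx": 0, "ry": 0, "rz": 0.9, "claw": -1}

```text
time_s: 3.15
tcp_pos: [0.4942, -0.1659, 0.0067]
ee_rot: [0.0, 0.997, 0.071, 0.0]
wrist_force: [0.1, 0.7, -0.5]
grip_width: 0.0574
gripper_force: 0.0
```

Request:
move_arm:
  moves:
    - {"x": 0, "y": 0, "z": 0, "rx": 0, "ry": 0, "rz": 0, "claw": -1}
    - {"x": 0, "y": 0, "z": 0, "rx": 0, "ry": 0, "rz": 0, "claw": -1}
    - {"x": 0, "y": 0, "z": 0, "rx": 0, "ry": 0, "rz": 0, "claw": -1}
    - {"x": 0, "y": 0, "z": 0, "rx": 0, "ry": 0, "rz": 0, "claw": -1}
    - {"x": 0, "y": 0, "z": 0, "rx": 0, "ry": 0, "rz": 0, "claw": -1}
    - {"x": 0, "y": 0, "z": 0, "rx": 0, "ry": 0, "rz": 0, "claw": -1}

```text
time_s: 3.75
tcp_pos: [0.494, -0.1658, 0.0062]
ee_rot: [0.0, 0.997, 0.071, 0.0]
wrist_force: [-1.1, -1.1, 1.0]
grip_width: 0.0316
gripper_force: 40.0
```

```bash
python3 - <<'E'
from goal import *
h=np.radians(79.15); e=np.array([539,124.]); g=e+np.array([np.cos(h),np.sin(h)])*(-145-20)  # tip 20 mm short of edge
print(g,r.get_obs()['gripper_force'],r.get_obs()['grip_width'])
goal((*g,66),79.15)
E
```

```text
[507.94065567 -38.05035369] 40.00009663403034 0.03161890781910531
t 3.75 tcp [ 494.  -165.8    6.2] yaw 8.14 tool shift [  31.9 -124.5  -59.8] turn [  0.    -0.   -71.01] q [-0.41  0.62  1.86 -0.    0.66  1.02] F [-1.1 -1.1  1. ]
```

Request:
move_arm:
  moves:
    - {"x": 0, "y": 0, "z": -40, "rx": 0, "ry": 0, "rz": 0, "claw": -1}
    - {"x": 5, "y": -15, "z": -60, "rx": 0, "ry": 0, "rz": -8, "claw": -1}
    - {"x": 10, "y": -30, "z": -60, "rx": 0, "ry": 0, "rz": -16, "claw": -1}
    - {"x": 14, "y": -45, "z": -60, "rx": 0, "ry": 0, "rz": -24, "claw": -1}
    - {"x": 18, "y": -60, "z": -60, "rx": 0, "ry": 0, "rz": -32, "claw": -1}
    - {"x": 22, "y": -75, "z": -60, "rx": 0, "ry": 0, "rz": -40, "claw": -1}
    - {"x": 25, "y": -90, "z": -60, "rx": 0, "ry": 0, "rz": -48, "claw": -1}
    - {"x": 28, "y": -105, "z": -60, "rx": 0, "ry": 0, "rz": -56, "claw": -1}
    - {"x": 30, "y": -115, "z": -60, "rx": 0, "ry": 0, "rz": -64, "claw": -1}
    - {"x": 32, "y": -124, "z": -60, "rx": 0, "ry": 0, "rz": -71, "claw": -1}

```text
time_s: 4.75
tcp_pos: [0.508, -0.0378, 0.0661]
ee_rot: [-0.0, 0.769, 0.639, -0.0]
wrist_force: [-0.2, -1.1, 0.1]
grip_width: 0.0316
gripper_force: 40.0
```

Request:
move_arm:
  moves:
    - {"x": 0, "y": 0, "z": 0, "rx": 0, "ry": 0, "rz": 0, "claw": -1}
    - {"x": 0, "y": 0, "z": 0, "rx": 0, "ry": 0, "rz": 0, "claw": -1}

```text
time_s: 4.95
tcp_pos: [0.508, -0.0386, 0.0661]
ee_rot: [-0.0, 0.772, 0.636, -0.0]
wrist_force: [0.3, -0.9, -0.7]
grip_width: 0.0318
gripper_force: 40.0
```

```bash
python3 - <<'E'
from goal import *
im,W=cloud('wrist'); save('w2.png',im); np.savez('/tmp/w2',im=im,W=W)
goal((507.9,-38,6.2),79.15)
E
```

```text
t 5.0 tcp [508.  -38.8  66.1] yaw 78.94 tool shift [ 0.8 -0.3 59.9] turn [-0.    0.   -0.21] q [-0.17  0.5   1.88 -0.    0.77  0.03] F [ 0.1 -0.1 -0.1]
```

View pics/w2.png

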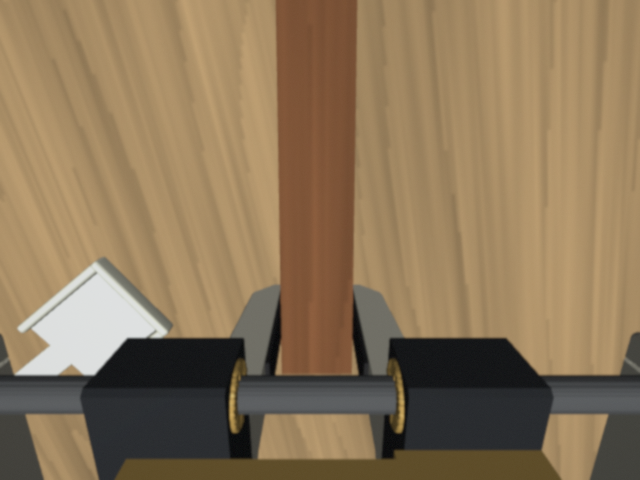

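The wedge is held square in the fingers: its axis runs up column 317 and its thick end is at row 375. I check pitch and position numerically.

```bash
python3 - <<'E'
from goal import *
f=np.load('/tmp/w2.npz');W=f['W']*1000
P=W[5:270,290:345].reshape(-1,3); P=P[np.isfinite(P[:,2])&(P[:,2]>50)]
h=np.radians(78.94); u=np.array([np.cos(h),np.sin(h)]); s=(P[:,:2]-[508,-38.8])@u
print('slope',np.polyfit(s,P[:,2],1),s.min(),s.max())
im,W=cloud('top');W=W*1000
e=np.array([539,124.]);h=np.radians(79.15);u=np.array([np.cos(h),np.sin(h)]);n=np.array([-u[1],u[0]])
D=W[...,:2]-e; a=D@u;b=D@n
for z0,z1,l,hh in((12,40,-12,30),):
  pts=[]
  for c in range(-90,100,20):
    k=(abs(b-c)<8)&(a>-30)&(a<30)&(W[...,2]>12); pts.append((c,np.nanpercentile(a[k],3)))
  print(np.round(pts,1).tolist())
k=(a>-15)&(a<40)&(W[...,2]>12)&(W[...,2]<40)&(im.max(-1)<110)
print('b range',np.nanpercentile(b[k],[0.5,99.5]))
k=(abs(b)<25)&(a>-120)&(a<-12)&(W[...,2]>45)&(W[...,2]<100); print('wedge a',np.nanmax(a[k]) if k.any() else None, 'b',np.nanmedian(b[k]))
E
```

```text
slope [-0.15057304 84.84834269] 23.264273778770526 129.018985412859
[[-90.0, 1.0], [-70.0, 1.3], [-50.0, 2.3], [-30.0, 2.5], [-10.0, -28.3], [10.0, -28.3], [30.0, 4.1], [50.0, 4.0], [70.0, 4.0], [90.0, 5.0]]
b range [-115.41394503  117.95444945]
wedge a -20.05343038759529 b -1.1087565465170368
```

Request:
move_arm:
  moves:
    - {"x": 0, "y": 0, "z": 30, "rx": 0, "ry": 0, "rz": 0, "claw": -1}
    - {"x": 0, "y": 0, "z": 50, "rx": 0, "ry": 0, "rz": 0, "claw": -1}
    - {"x": 0, "y": 0, "z": 58, "rx": 0, "ry": 0, "rz": 0, "claw": -1}
    - {"x": 0, "y": 0, "z": 59.5, "rx": 0, "ry": 0, "rz": 0, "claw": -1}
    - {"x": 10, "y": 0, "z": 59.5, "rx": 0, "ry": 0, "rz": 0, "claw": -1}
    - {"x": 20, "y": 0, "z": 59.5, "rx": 0, "ry": 0, "rz": 0, "claw": -1}
    - {"x": 30, "y": 0, "z": 59.5, "rx": 0, "ry": 0, "rz": 0, "claw": -1}
    - {"x": 40, "y": 0, "z": 59.5, "rx": 0, "ry": 0, "rz": 0, "claw": -1}
    - {"x": 45, "y": 0, "z": 59.5, "rx": 0, "ry": 0, "rz": 0, "claw": -1}
    - {"x": 45, "y": 0, "z": 59.5, "rx": 0, "ry": 0, "rz": 0, "claw": -1}

```text
time_s: 6.05
tcp_pos: [0.5167, 0.0065, 0.0068]
ee_rot: [0.0, 0.77, 0.637, 0.0]
wrist_force: [0.8, -0.3, -1.0]
grip_width: 0.0319
gripper_force: 40.0
```

Request:
move_arm:
  moves:
    - {"x": 4, "y": 0, "z": 0, "rx": 0, "ry": 0, "rz": 0, "claw": -1}
    - {"x": 8, "y": 0, "z": 0, "rx": 0, "ry": 0, "rz": 0, "claw": -1}
    - {"x": 12, "y": 0, "z": 0, "rx": 0, "ry": 0, "rz": 0, "claw": -1}
    - {"x": 16, "y": 0, "z": 0, "rx": 0, "ry": 0, "rz": 0, "claw": -1}
    - {"x": 20, "y": 0, "z": 0, "rx": 0, "ry": 0, "rz": 0, "claw": -1}
    - {"x": 24, "y": 0, "z": 0, "rx": 0, "ry": 0, "rz": 0, "claw": -1}
    - {"x": 28, "y": 0, "z": 0, "rx": 0, "ry": 0, "rz": 0, "claw": -1}
    - {"x": 30, "y": 0, "z": 0, "rx": 0, "ry": 0, "rz": 0, "claw": -1}

```text
time_s: 6.85
tcp_pos: [0.5218, 0.0347, 0.0064]
ee_rot: [-0.0, 0.771, 0.637, -0.001]
wrist_force: [-0.9, -6.5, -1.2]
grip_width: 0.0313
gripper_force: 40.0
```

```bash
cat > chk.py <<'E'
from goal import *
goal((508+95*np.cos(1.378),-38.8+95*np.sin(1.378),6.2),78.94)
im,W=cloud('top');W=W*1000
e=np.array([539,124.]);h=np.radians(79.15);u=np.array([np.cos(h),np.sin(h)]);n=np.array([-u[1],u[0]])
D=W[...,:2]-e; a=D@u;b=D@n
k=(a>5)&(a<45)&(abs(b)<115)&(W[...,2]<40)&(im.max(-1)<110); A=np.c_[a[k],b[k],np.ones(k.sum())]
print('board z=',np.linalg.lstsq(A,W[k][:,2],rcond=None)[0],np.median(W[k][:,2]),k.sum())
w,Ww=cloud('wrist'); save('w%d.png'%int(100*r.get_obs()['time_s']),w)
E
python3 chk.py; python3 - <<'E'
import sys; sys.path.insert(0,'.')
from h import *
f=np.load('/tmp/top.npz');im,W=f['im'],f['W']*1000
e=np.array([539,124.]);h=np.radians(79.15);u=np.array([np.cos(h),np.sin(h)]);n=np.array([-u[1],u[0]])
D=W[...,:2]-e; a=D@u;b=D@n
k=(a>5)&(a<45)&(abs(b)<115)&(W[...,2]<40)&(im.max(-1)<110);print('start z',np.median(W[k][:,2]))
E
```

```text
t 6.85 tcp [521.8  34.7   6.4] yaw 79.14 tool shift [20.3  0.6  0.2] turn [-0.06  0.06  0.2 ] q [-0.02  0.62  1.86 -0.    0.66  0.17] F [-0.9 -6.5 -1.2]
board z= [1.78741808e-02 7.45750707e-03 2.57447413e+01] 25.718062537951837 175
start z 22.293033621862413
```

The wedge is in contact: 6.5 N, and the board is up about 3.5 mm. About 20 mm more.

Request:
move_arm:
  moves:
    - {"x": 4, "y": 0, "z": 0, "rx": 0, "ry": 0, "rz": 0, "claw": -1}
    - {"x": 8, "y": 0, "z": 0, "rx": 0, "ry": 0, "rz": 0, "claw": -1}
    - {"x": 12, "y": 0, "z": 0, "rx": 0, "ry": 0, "rz": 0, "claw": -1}
    - {"x": 16, "y": 0, "z": 0, "rx": 0, "ry": 0, "rz": 0, "claw": -1}
    - {"x": 20, "y": 0, "z": 0, "rx": 0, "ry": 0, "rz": 0, "claw": -1}
    - {"x": 20, "y": 0, "z": 0, "rx": 0, "ry": 0, "rz": 0, "claw": -1}
    - {"x": 20, "y": 0, "z": 0, "rx": 0, "ry": 0, "rz": 0, "claw": -1}

```text
time_s: 7.65
tcp_pos: [0.5257, 0.0549, 0.0065]
ee_rot: [-0.0, 0.771, 0.637, -0.0]
wrist_force: [-1.4, 0.3, -3.4]
grip_width: 0.0318
gripper_force: 40.0
```

```bash
python3 chk.py; ls pics
```

```text
t 7.65 tcp [525.7  54.9   6.5] yaw 79.13 tool shift [-0.3  0.6  0.3] turn [-0.04 -0.    0.19] q [0.02 0.63 1.84 0.   0.67 0.21] F [-1.4  0.3 -3.4]
board z= [2.06930089e-02 2.22749632e-01 5.25821256e+01] 28.86916658080507 76
crop.png
scene0.png
top0.png
w1.png
w2.png
w695.png
w775.png
```

Request:
move_arm:
  moves:
    - {"x": 0, "y": 0, "z": 0, "rx": 0, "ry": 0, "rz": 0, "claw": 0.2}
    - {"x": 0, "y": 0, "z": 0, "rx": 0, "ry": 0, "rz": 0, "claw": 0.2}
    - {"x": 0, "y": 0, "z": 0, "rx": 0, "ry": 0, "rz": 0, "claw": 0.2}
    - {"x": 0, "y": 0, "z": 0, "rx": 0, "ry": 0, "rz": 0, "claw": 0.2}
    - {"x": 0, "y": 0, "z": -10, "rx": 0, "ry": 0, "rz": 0, "claw": 0.2}
    - {"x": 0, "y": 0, "z": -30, "rx": 0, "ry": 0, "rz": 0, "claw": 0.2}
    - {"x": -30, "y": 0, "z": -70, "rx": 0, "ry": 0, "rz": 0, "claw": 0.2}
    - {"x": -70, "y": 0, "z": -110, "rx": 0, "ry": 0, "rz": 0, "claw": 0.2}
    - {"x": -110, "y": 0, "z": -150, "rx": 0, "ry": 0, "rz": 0, "claw": 0.2}
    - {"x": -150, "y": 0, "z": -180, "rx": 0, "ry": 0, "rz": 0, "claw": 0.2}

```text
time_s: 8.75
tcp_pos: [0.4993, -0.0836, 0.1812]
ee_rot: [0.001, 0.771, 0.637, 0.001]
wrist_force: [1.5, 0.0, 0.9]
grip_width: 0.056
gripper_force: 0.0
```

Request:
move_arm:
  moves:
    - {"x": 0, "y": 0, "z": 0, "rx": 0, "ry": 0, "rz": 0, "claw": 0.2}
    - {"x": 0, "y": 0, "z": 0, "rx": 0, "ry": 0, "rz": 0, "claw": 0.2}
    - {"x": 0, "y": 0, "z": 0, "rx": 0, "ry": 0, "rz": 0, "claw": 0.2}

```text
time_s: 9.05
tcp_pos: [0.4992, -0.0817, 0.1779]
ee_rot: [-0.001, 0.771, 0.637, -0.0]
wrist_force: [-0.6, 0.7, -0.2]
grip_width: 0.056
gripper_force: 0.0
```

```bash
python3 chk.py; python3 - <<'E'
from h import *
im,W=cloud('top');W=W*1000
e=np.array([539,124.]);h=np.radians(78.5);u=np.array([np.cos(h),np.sin(h)]);n=np.array([-u[1],u[0]])
D=W[...,:2]-e; a=D@u;b=D@n
k=(a<-5)&(a>-130)&(abs(b)<30)&(im[...,0]<135)&(W[...,2]>8)
P=np.c_[a[k],b[k]]; print('wedge a',P[:,0].min(),P[:,0].max(),cv2.minAreaRect(P.astype(np.float32)),'slope',np.polyfit(P[:,0],W[k][:,2],1))
save('final.png',cv2.resize(im[120:280,100:360],None,fx=3,fy=3))
E
```

```text
t 9.05 tcp [499.2 -81.7 177.9] yaw 79.17 tool shift [138.7   1.2 171.8] turn [-0.08 -0.02  0.23] q [-0.25  0.32  1.81  0.    1.02 -0.07] F [-0.6  0.7 -0.2]
board z= [1.55062759e-03 1.20877850e-03 2.83695752e+01] 28.396630483357388 1321
wedge a -80.45967303360008 -5.50326636903647 ((-42.98737716674805, 0.06786155700683594), (75.61930084228516, 31.330568313598633), 1.2034755945205688) slope [-0.17215265 12.28727513]
```

View pics/final.png

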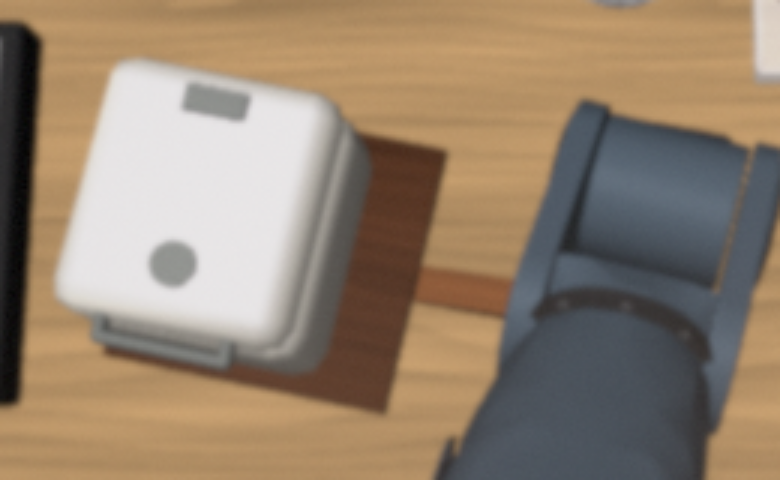

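The board is level: its slope is 0.0016 and it has risen 6.1 mm. The wedge (crop 420–510, row 287) is under the middle of the edge and square to it, and the arm is clear.

```bash
python3 -c "
from workcell import r
print(r.hand_in())"
```

```text
the job is handed in; nothing more can be done
None
```

I pushed the long wedge in under the middle of the board's low edge, released it and handed the job in at about 9 s. In my last look the board and cooker were level and the wedge was square to the edge; the hand-in gave no verdict.

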